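Set and clamp the side guide of a test-card cutter

TASK

Set up the card cutter: slide its loose side guide up to the white card until the card is snug and square between the guide and the fixed fence, then use the flat-blade screwdriver to turn the guide's slotted clamp screw clockwise until it is fully tight. Hang the screwdriver back upright in its free notch of the tool stand; the card must stay snug, and leave the nut driver, strip tray, tube block and jar where they are.

Things in the scene. Friction and masses are not known exactly. Their poses are not given: they have to be found in the camera images.
- cutter: Bench-top card cutter, fixed. Origin at bench level under its flat aluminium feed deck, z up. Deck: top 85 mm above the origin, x -150 to 115 mm, y -100 to 120 mm. At y below -90 mm stands the knife head (casing, clear guard, bearing plates) up to 214 mm, with a red ball knob to 254 mm. The side guide lies on the card's -x side and slides along x.
- fence_face (a point): Point at deck height on the inner face (towards -x) of the fixed steel fence, axes parallel to the cutter's; 75 mm in +x from the cutter's origin. The fence runs along y, 12 mm thick, 20 mm high above the deck.
- card: White rigid plastic card 80 (x) x 150 (y) x 4 mm, loose and flat on the feed deck between side guide and fixed fence, at first a few mm off the fence and slightly skew. Origin at the centre of its underside. Snug and square: origin 35 mm in +x from the cutter's origin, x axes parallel, edges against fence and guide.
- guide (a joint): Slide of the dark side guide along the cutter's x axis, in m. 0: its face is 80 mm (the card's width) from the fixed fence, card snug. Grows as the guide moves away from the fence (to the cutter's -x). Starts at 0.024 to 0.050; end stops at -0.004 and 0.055. Drags with about 4 N while the screw is loose and stays where it is left; the tight screw clamps it.
- guide_face (a point): Point at deck height on the guide's flat face towards the card; axes parallel to the cutter's. The guide is a rail (x -12 to 0 mm from this point, y -90 to 60 mm, 24 mm high) with a foot block behind (x -72 to -12, y -28 to 28 mm, 16 mm high). Pushing the back of the foot towards +x slides it.
- guide_back (a point): Centre of the flat back face of the guide's foot (face 56 mm wide, 16 mm high; this point is 8 mm above the deck), on the side away from the card.
- clamp_screw (a joint): Turn of the captive clamp screw, in rad. 0: fully tight, against its stop. Negative: loose by that angle (starts 0.9 to 1.5 rad loose). It grows as the screw turns clockwise seen from above. It does not rise or sink as it turns. Drag about 0.06 N m, up to 0.1 N m over the last 0.3 rad, where it clamps the guide.
- screw_head (a point): Centre of the top of the clamp screw's round steel head (diameter 22 mm, 10 mm high, its top 26 mm above the deck) on the guide's foot; axis vertical. A straight slot right across it, 4.8 mm wide, 6 mm deep, open at both ends, lies along this point's x axis, which turns with the screw (parallel to the cutter's x axis when tight).
- screwdriver: Flat-blade screwdriver hanging upright in a notch of the tool stand, blade down. Origin at the shoulder where handle meets shaft, z up. Black handle: square, 26 x 26 mm, flats facing its x and y axes, z 0 to 90 mm. Round shaft 8 mm thick. Blade at the end: 12 mm wide along its x axis, 2 mm thick along its y axis. Mass about 0.14 kg.
- blade_tip (a point): Middle of the end of the screwdriver's blade, 100 mm below the screwdriver's origin.
- stand: White sheet-metal tool stand fixed on the bench, 190 (x) x 100 (y) x 130 mm high, origin at the centre of its underside. The 5 mm thick top plate has two notches at x = -45 and +45 mm, 15 mm wide, open to -y, from y = -50 to -4 mm. A driver hangs with its shaft in a notch at y about -15 mm, its shoulder on the plate's top. Back wall at y = 45 to 50 mm; base plate 5 mm thick.
- nut_driver: Nut driver hanging in the other notch: round black handle 30 mm in diameter and 70 mm long, thick socket end. Origin at the handle's shoulder. To be left alone.
- strip_tray: Low light grey tray 100 x 140 x 22 mm on the bench with cut strips. Origin at the centre of its underside. To be left alone.
- tube_block: Black block 60 x 100 x 50 mm with two blue-capped tubes, 101 mm high in all. Origin at the centre of its underside. To be left alone.
- jar: Amber jar, 60 mm in diameter, 85 mm high. Origin at the centre of its underside. To be left alone.
Things that resemble listed ones, but are neither listed nor needed, are in the scene too. What is shaped like the screwdriver but purple or turquoise is not meant.

How it is judged:
On the way, in this order (a step that is already met when the one before it is completed fails the run):
1. The guide is pushed up so that the card is snug and square against the fixed fence, the clamp screw still loose (value of joint guide between -0.003 and 0.002 m and x of card in the frame of cutter between 0.033 and 0.037 m and angle between the x axis of card and the x axis of cutter, either way round below 0.02 rad and z of card in the frame of cutter below 0.087 m and y of card in the frame of cutter between -0.06 and 0.08 m and value of joint clamp_screw below -0.6 rad), for 0.3 s.
2. The clamp screw is fully tight, the screwdriver's blade in its slot, the card still snug (value of joint guide between -0.003 and 0.002 m and x of card in the frame of cutter between 0.033 and 0.037 m and angle between the x axis of card and the x axis of cutter, either way round below 0.02 rad and z of card in the frame of cutter below 0.087 m and y of card in the frame of cutter between -0.06 and 0.08 m and value of joint clamp_screw above -0.12 rad and distance between blade_tip and screw_head below 0.012 m), for 0.2 s.
At the end, for the whole second after the job is handed in: Guide within 2 mm of the 80 mm setting, card flat on the deck, within 2 mm and 0.02 rad of flush with the fence; clamp screw within 0.12 rad of its tight stop; screwdriver released and at rest, hanging upright (within 0.1 rad) in a notch of the stand with its shoulder on the top plate (value of joint guide between -0.003 and 0.002 m and x of card in the frame of cutter between 0.033 and 0.037 m and angle between the x axis of card and the x axis of cutter, either way round below 0.02 rad and z of card in the frame of cutter below 0.087 m and y of card in the frame of cutter between -0.06 and 0.08 m and value of joint clamp_screw above -0.12 rad and (x of screwdriver in the frame of stand between -0.053 and -0.037 m or x of screwdriver in the frame of stand between 0.037 and 0.053 m) and y of screwdriver in the frame of stand between -0.042 and 0 m and z of screwdriver in the frame of stand between 0.127 and 0.134 m and angle between screwdriver's own z axis and vertical below 0.1 rad and linear speed of screwdriver below 0.02 m/s); the robot touches nothing.
It fails at once if The clamp screw is turned with the fingers instead of the screwdriver (contact force between the fingers and clamp_screw above 1 N).
It fails at once if A bystander (nut driver, strip tray, tube block or jar) is moved by more than 20 mm (distance of any of nut_driver, strip_tray, tube_block, jar from where it was at the start of the episode above 0.02 m).
It also fails if it takes over 64 s, if anything falls off the work surface, if the arm or the gripper's body presses on something with over 40 N, if the wrist force passes 120 N, or if a joint passes its speed limit or range.

ROBOT

A 6-joint arm with a two-finger parallel gripper is mounted at the origin on the work surface. World frame = base frame: x ahead of the robot, y to its left, z up, the work surface at z = 0. Lengths are in m, angles in rad, forces in N, time in s.
With the tool pointing down it reaches from about 0.25 to 0.85 m from the base axis. Payload 12.5 kg.
Tool frame: the origin (TCP) lies at the very end of the fingers, on their centre line; the grasp point (between the pads) lies 19 mm behind it; z points along the fingers, y is the line along which they close (so a half turn about z gives the same grasp; the last joint's range is limited). The gripper opens to 93 mm and grips with 3 to 60 N. Pads are 15 mm wide; open, the fingers measure 128 mm over their backs; the gripper's body (75 mm by 188 mm) begins 65 mm behind the grasp point.
Start: joints at [-1.245, 0.351, 1.652, -0, 1.139, -0.085], TCP at [0.22, -0.504, 0.219] pointing down, gripper open.
Joint ranges: [-2.75, 2.75], [-0.79, 2.1], [0.01, 2.65], [-1.57, 4.71], [0.07, 3.14], [-2.87, 2.87]. Speed limits (rad/s): [2.22, 2.22, 2.79, 3.14, 3.14, 3.14].

INTERFACE

Orientations are given as a 3x3 rotation matrix whose columns are the frame's x, y, z axes.
In Python, from plant import env gives the robot as it stands. The module is installed in compiled form; this text tells all that it offers. Calls block until the motion is done:
- env.move_pose(position, orientation): joint-space move of the TCP to a pose.
- env.move_l(position, ori=None, rate=0.15): straight line of the TCP; ori=None keeps the orientation; rate is the mean speed in m/s.
- env.movej(angles): joint-space move.
- env.release() and env.grasp(): open the fingers fully, or close them until they stop; the grip force is fixed at half the most.
- env.dwell(seconds).
- env.inverse_kinematics(position, orientation): joint angles nearest the present ones, or None.
- env.snapshot(name): name is "side" or "top" or "wrist"; returns the picture (480x640x3 uint8, blue, green, red); there is no depth.
- env.calibration(name): a dict with "vfov" (degrees; the focal length in pixels is half the picture's height over the tangent of half this angle, whatever the lens; pixels are square), "cx", "cy" (the principal point, pixels), "view" (4x4, takes a point from world to camera coordinates). Camera axes: x right, y down, z forward; pixel columns grow to the right and rows downward; lengths in m; the calibration is good to about 2 mm. A picture is of the moment at which its call begins: read the wrist's pose just before it. calibration takes no time and is no camera call; for the wrist camera it gives the pose at the moment of the call.
A pose or a line that the arm cannot do raises env.PlanningError and nothing moves.
- env.sign_off(): hands the job in; it is judged then, once.
Trained networks look in the newest picture that a camera, given by its name, has taken for a name from the list of things; names that differ only in an ending like _2 or _b are one class to them, and where a whole thing is asked for, a point or a joint stands for the part that bears it (a point fixed in the world has none). Each returns a list of dicts, best first, with "conf" (0 to 1); they miss things now and then, are a little off and sometimes report something else, mostly with a low value. They report only what shows in the picture. A call takes as long as a camera call. They do not tell look-alikes from the thing itself.
- env.masks_of(camera, thing): "pixels" (480x640 bool, what is visible of it) and "position" ([row, column] in pixels, amid what is visible of it).
- env.tip_of(camera, thing): "position" ([row, column] in pixels: a listed point, or the origin of a listed thing).
Readings, each from a call of its own:
- env.current_t(): time.
- env.current_joint_positions(): joint angles.
- env.current_joint_vel(): joint speeds.
- env.current_joint_efforts(): joint torques, N m.
- env.current_eef_pos(): TCP position.
- env.current_eef_rot(): TCP orientation.
- env.current_contact_force(): force on the tool from outside, world axes, zero at the start.
- env.current_ft_torque(): the same for the moment, N m.
- env.current_grip_width(): finger opening in m.
- env.current_gripper_force(): force on a finger pad.
Only numpy, scipy, OpenCV 4.12 (cv2) and the standard library are available. Lean on these libraries where they do the work, as an engineer would, in place of code of your own. Each camera call takes 0.05 s, during which the arm holds its last target. There are 200 camera calls.

## Working session

There is one attempt and no reset: what is moved stays moved. The work goes in short steps, each a Python script; the robot and the scene stay as the last script left them, time stands still between calls to the robot, and variables do not carry over. Pictures are saved under pics/ and viewed, at most 10 in all, crops included, and the job is handed in when it is done.

```bash
mkdir -p pics; cat > h.py <<'E'
import numpy as np, cv2
from plant import env
def ray(cam,px,cal=None):
    c=cal or env.calibration(cam); V=np.array(c["view"]); f=240/np.tan(np.radians(c["vfov"])/2)
    d=np.array([(px[1]-c["cx"])/f,(px[0]-c["cy"])/f,1.]); R=V[:3,:3]
    return -R.T@V[:3,3], R.T@d
def atz(cam,px,z,cal=None):
    o,d=ray(cam,px,cal); return o+d*(z-o[2])/d[2]
def proj(cam,p,cal=None):
    c=cal or env.calibration(cam); V=np.array(c["view"]); f=240/np.tan(np.radians(c["vfov"])/2)
    q=V[:3,:3]@np.array(p)+V[:3,3]; return np.array([c["cy"]+f*q[1]/q[2], c["cx"]+f*q[0]/q[2]])
def tri(a,b):
    (o1,d1),(o2,d2)=a,b; d1=d1/np.linalg.norm(d1); d2=d2/np.linalg.norm(d2)
    t=np.linalg.lstsq(np.c_[d1,-d2],o2-o1,rcond=None)[0]
    p,q=o1+t[0]*d1,o2+t[1]*d2; return (p+q)/2,np.linalg.norm(p-q)
def down(yaw): # tool z down, tool y (closing) at angle yaw
    y=np.array([np.cos(yaw),np.sin(yaw),0]); z=np.array([0,0,-1.]); return np.c_[np.cross(y,z),y,z]
E
python3 - <<'E'
from h import *
np.set_printoptions(precision=4,suppress=True)
for c in("top","side"):
    im=env.snapshot(c); cv2.imwrite(f"pics/{c}0.png",im)
    k=env.calibration(c); print(c,k["vfov"],ray(c,(240,320)))
    for t in ["cutter","fence_face","card","guide_face","guide_back","screw_head","screwdriver","blade_tip","stand","nut_driver","strip_tray","tube_block","jar"]:
        r=env.tip_of(c,t); print(t,[(round(x["conf"],2),np.round(x["position"],1).tolist()) for x in r[:4]])
print(env.current_t(),env.current_eef_rot())
E
```

```text
top 45.628749871977405 (array([0.3859, 0.1806, 1.0416]), array([ 0.1811, -0.0038, -0.9835]))
cutter [(0.65, [228.9, 427.8])]
fence_face [(0.91, [173.2, 436.0])]
card [(0.91, [199.4, 442.3])]
guide_face [(0.74, [237.1, 408.5]), (0.56, [223.5, 235.3]), (0.15, [174.7, 434.3])]
guide_back [(0.82, [278.2, 404.8])]
screw_head [(0.52, [259.0, 410.3])]
screwdriver [(0.77, [293.4, 161.1]), (0.72, [343.2, 226.5]), (0.62, [278.0, 240.9]), (0.58, [226.7, 427.6])]
blade_tip [(0.94, [300.9, 177.4]), (0.57, [345.2, 234.6])]
stand [(0.95, [264.6, 241.3]), (0.24, [278.3, 238.2])]
nut_driver []
strip_tray [(0.79, [364.9, 333.5])]
tube_block [(0.57, [163.8, 230.0])]
jar [(0.97, [130.3, 298.7])]
side 52.527483837038055 (array([0.3812, 0.6377, 0.6891]), array([ 0.2368, -0.5967, -0.7668]))
cutter [(0.92, [192.2, 340.0])]
fence_face [(0.7, [150.9, 304.4])]
card [(0.76, [158.6, 327.0])]
guide_face [(0.8, [181.0, 347.4])]
guide_back [(0.62, [193.9, 385.9])]
screw_head [(0.58, [182.1, 370.7])]
screwdriver [(0.95, [309.8, 331.4]), (0.7, [412.6, 313.3]), (0.62, [354.2, 406.4]), (0.53, [249.8, 192.5])]
blade_tip [(0.94, [442.5, 310.3]), (0.7, [393.6, 391.6])]
stand [(0.64, [355.1, 298.8])]
nut_driver [(0.72, [294.0, 266.6])]
strip_tray [(0.84, [305.7, 439.3])]
tube_block [(0.94, [323.9, 184.6])]
jar [(0.56, [253.7, 189.9])]
1.4 [[ 0.9168  0.3993 -0.    ]
 [ 0.3993 -0.9168 -0.    ]
 [-0.      0.     -1.    ]]
```

View pics/top0.png

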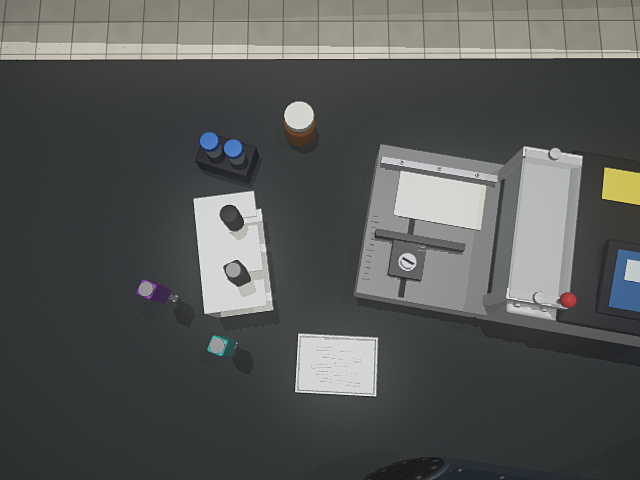

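View pics/side0.png

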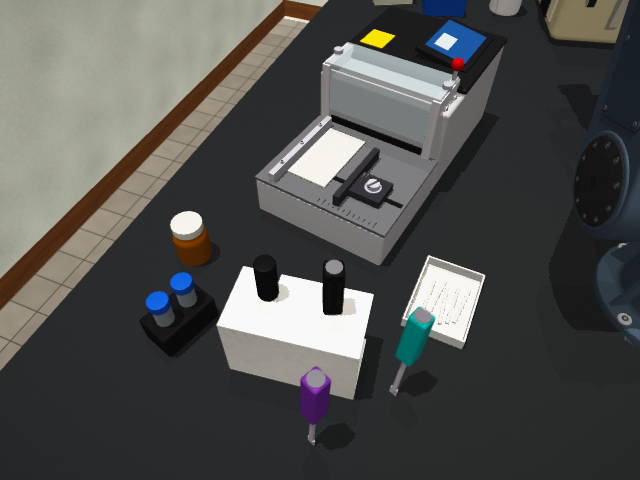

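The top view shows the stand with two black handles: (232,217) and (236,272). The purple (150,290) and turquoise (220,346) drivers standing free are look-alikes. Screwdriver candidates are those four; by its description it should be the black square handle with the grey end cap, at top (236,272) and side (333,288). The shorter round one at side (265,278) is the nut driver. I'll check this in one close crop.

```bash
python3 - <<'E'
from h import *
np.set_printoptions(precision=4,suppress=True)
a=cv2.imread("pics/top0.png")[180:330,180:290]; b=cv2.imread("pics/side0.png")[240:400,210:380]
a=cv2.resize(a,None,fx=3.5,fy=3.5,interpolation=2); b=cv2.resize(b,(int(170*525/160),525),interpolation=2); cv2.imwrite("pics/crop.png",cv2.resize(np.hstack([a[:525],b]),None,fx=.8,fy=.8))
for n,z in dict(fence_face=((173.2,436),.085),card=((199.4,442.3),.085),gface=((237.1,408.5),.085),gback=((278.2,404.8),.093),screw=((259,410.3),.111),cornerTL=((146,381),.085),cornerBL=((296,357),.085),stTL=((198,194),.13),stBL=((313,204),.13),stTR=((192,253),.13),stBR=((310,272),.13),sdtop=((269,234),.22),ndtop=((212,230),.2),purp=((290,147),.19),turq=((345,218),.19),tray=((365,337),.01)).items(): print(n,atz("top",*z))
print(tri(ray("top",(269,234)),ray("side",(267,334))))
print(proj("side",(.48,.12,.085)))
E
```

```text
fence_face [ 0.6804 -0.0253  0.085 ]
card [ 0.6333 -0.0344  0.085 ]
gface [0.5671 0.0259 0.085 ]
gback [0.4957 0.0355 0.093 ]
screw [0.5254 0.0283 0.111 ]
cornerTL [0.7302 0.0695 0.085 ]
cornerBL [0.4667 0.1151 0.085 ]
stTL [0.6242 0.3847 0.13  ]
stBL [0.436  0.3613 0.13  ]
stTR [0.6344 0.2877 0.13  ]
stBR [0.4407 0.2534 0.13  ]
sdtop [0.4944 0.3022 0.22  ]
ndtop [0.584  0.3136 0.2   ]
purp [0.4668 0.4358 0.19  ]
turq [0.3861 0.3271 0.19  ]
tray [0.3515 0.1468 0.01  ]
(array([0.4952, 0.3028, 0.2163]), np.float64(0.0006098350230932858))
[235.0158 380.702 ]
```

View pics/crop.png

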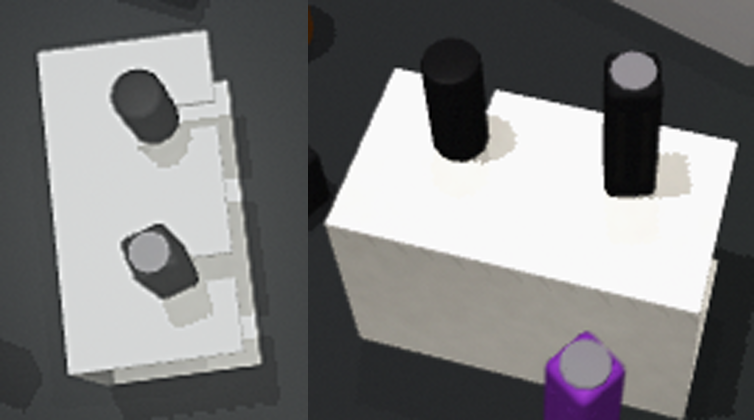

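The crop confirms it: the lower handle (square, grey cap, aligned with its notch) is the screwdriver and the round one is the nut driver. Next is a look with the wrist camera over the guide.

```bash
python3 - <<'E'
from h import *
np.set_printoptions(precision=4,suppress=True)
c=ray("wrist",(240,320)); print(c,env.current_eef_pos())
p=env.current_eef_pos(); env.move_l([p[0],p[1],.42],rate=.3)
R=down(-np.pi/2-.17)
env.move_pose([.44,.04,.38],R); print(env.current_t(),ray("wrist",(240,320)))
cv2.imwrite("pics/w1.png",env.snapshot("wrist"))
for t,z in dict(fence_face=.085,card=.085,guide_face=.085,guide_back=.093,screw_head=.111).items():
    r=env.tip_of("wrist",t); print(t,[(round(x["conf"],2),np.round(x["position"],1).tolist(),atz("wrist",x["position"],z)) for x in r[:2]])
print(env.current_t(),env.current_joint_positions())
np.save("w1.npy",env.calibration("wrist"),allow_pickle=True)
E
```

```text
(array([ 0.2854, -0.4761,  0.3853]), array([-0.2309, -0.1041, -0.9674])) [ 0.2197 -0.5042  0.2186]
4.3333 (array([0.5109, 0.0266, 0.5466]), array([-0.2501,  0.0396, -0.9675]))
fence_face []
card [(0.9, [15.9, 351.9], array([ 0.629 , -0.0296,  0.085 ])), (0.45, [152.7, 312.6], array([0.4963, 0.0363, 0.085 ]))]
guide_face [(0.58, [83.6, 310.8], array([0.5702, 0.0254, 0.085 ]))]
guide_back [(0.59, [152.1, 311.6], array([0.4973, 0.0373, 0.093 ]))]
screw_head [(0.97, [128.7, 310.7], array([0.5222, 0.0337, 0.111 ]))]
4.6333 [-0.0153  0.0178  1.6626  0.      1.4611  1.7259]
```

View pics/w1.png

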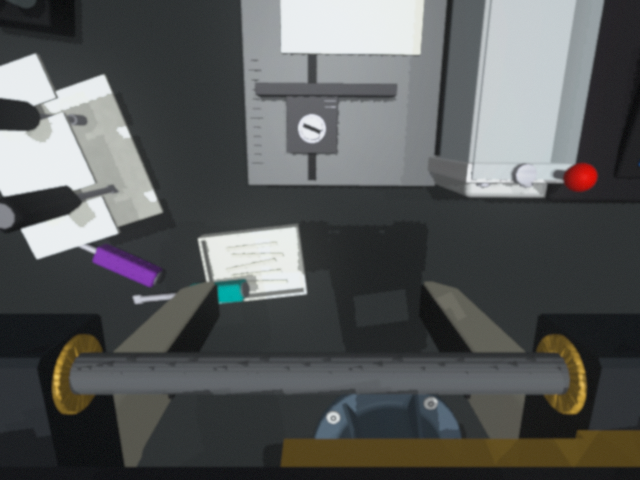

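The wrist view shows the guide rail at row 90, the foot back at (154,312) and the screw at (128,311). The slot line slopes right-down, so it is about 1.1 rad loose. Next I push the foot with closed fingers.

```bash
python3 - <<'E'
from h import *
np.set_printoptions(precision=4,suppress=True)
cal=np.load("w1.npy",allow_pickle=True).item()
BL,BR=atz("wrist",(185,248),.085,cal),atz("wrist",(186,436),.085,cal); d=BL-BR
r1,r2=atz("wrist",(84,258),.109,cal),atz("wrist",(85,397),.109,cal)
print("yaw",np.arctan2(-d[0],d[1]), np.arctan2(-(r1-r2)[0],(r1-r2)[1]), np.hypot(*d[:2]))
yaw=-.17; X=np.array([np.cos(yaw),np.sin(yaw),0]);Y=np.array([-X[1],X[0],0])
print("origin",BL+.15*X-.12*Y)
im=cv2.imread("pics/w1.png")[112:146,295:330]
m=im.mean(2); ys,xs=np.nonzero(np.hypot(*np.mgrid[-16:18,-15:20])<9)
dark=[(y,x) for y,x in zip(ys,xs) if m[y,x]<120]
w=np.array([atz("wrist",(y+112,x+295),.111,cal)[:2] for y,x in dark]); w0=w-w.mean(0); u=np.linalg.svd(w0)[2][0]; print("slot",len(w),np.arctan2(u[1],u[0])-yaw,w.mean(0))
env.grasp()
B=np.array([.4967,.0367,0])
R=down(-np.pi/2+yaw)
s=B-X*(.0075+.018)
env.move_pose([s[0],s[1],.2],R); s[2]=.090; env.move_l(s,rate=.15)
f0=env.current_contact_force(); print(f0)
hist=[]
t=0;
env.move_l(s+X*.035,rate=.08); t=.035
print((env.current_contact_force()-f0)@X)
while t<.07:
    t+=.0015; env.move_l(s+X*t,rate=.04); f=(env.current_contact_force()-f0)@X; hist.append((round(t,4),round(f,1)))
    if f<-11: break
print(hist,env.current_eef_pos(),env.current_t())
E
```

```text
yaw -0.17557511421740948 -0.17687767815705924 0.22311228992057758
origin [ 0.6    -0.0251  0.085 ]
slot 41 -1.9515791377880447 [0.5228 0.0331]
[ 0.2934  0.5045 -0.3284]
-1.0825649942535565
[(0.0365, np.float64(-0.6)), (0.038, np.float64(-4.3)), (0.0395, np.float64(-4.0)), (0.041, np.float64(-3.5)), (0.0425, np.float64(-2.5)), (0.044, np.float64(-3.1)), (0.0455, np.float64(-2.9)), (0.047, np.float64(-2.6)), (0.0485, np.float64(-3.0)), (0.05, np.float64(-2.3)), (0.0515, np.float64(-3.2)), (0.053, np.float64(-4.9)), (0.0545, np.float64(-13.7))] [0.5236 0.0321 0.0899] 11.5667
```

```bash
python3 - <<'E'
from h import *
np.set_printoptions(precision=4,suppress=True)
yaw=-.175; X=np.array([np.cos(yaw),np.sin(yaw),0])
env.dwell(.2); print(env.current_contact_force()@X)
p=env.current_eef_pos(); print(p); env.move_l(p-X*.008,rate=.1); p=env.current_eef_pos(); p[2]=.25;env.move_l(p,rate=.3)
R=down(-np.pi/2+yaw)
env.move_pose([.50,.01,.26],R); cal=env.calibration("wrist")
im=env.snapshot("wrist"); np.save("w2.npy",cal,allow_pickle=True); cv2.imwrite("pics/w2.png",im)
for t,z in dict(fence_face=.085,card=.085,guide_face=.085,guide_back=.093,screw_head=.111).items():
    r=env.tip_of("wrist",t); print(t,[(round(x["conf"],2),np.round(x["position"],1).tolist(),atz("wrist",x["position"],z,cal)) for x in r[:2]])
print(env.current_t())
E
```

```text
-12.77749098070154
[0.5236 0.0321 0.0899]
fence_face []
card [(0.58, [50.3, 337.1], array([ 0.6343, -0.0304,  0.085 ]))]
guide_face [(0.72, [97.0, 283.8], array([0.6073, 0.0187, 0.085 ])), (0.68, [218.9, 35.2], array([0.5457, 0.258 , 0.085 ]))]
guide_back [(0.96, [190.5, 283.3], array([0.5326, 0.0336, 0.093 ]))]
screw_head [(0.92, [160.4, 283.9], array([0.558 , 0.0263, 0.111 ]))]
13.25
```

View pics/w2.png

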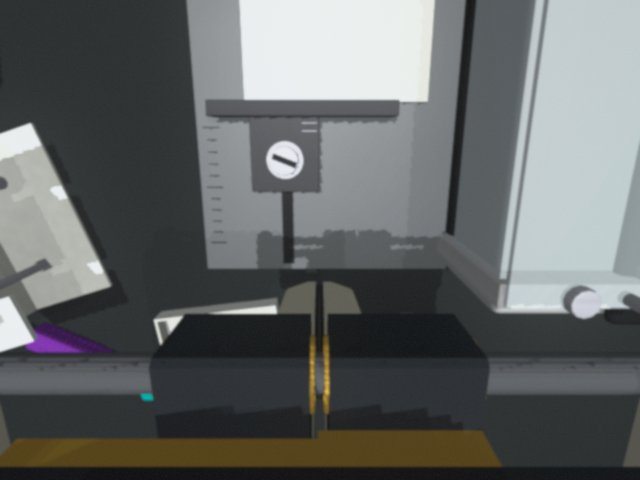

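The card lies flush against the guide face (row 101), the slot still sits at about 25° right-down, and the guide stopped firmly at a rigid stop. Next I look at the screwdriver from above.

```bash
python3 - <<'E'
from h import *
np.set_printoptions(precision=4,suppress=True)
env.move_l(np.r_[env.current_eef_pos()[:2],.36],rate=.4)
env.release()
a=.15-np.pi/2; R=down(a); xx=R[:,0]
p=np.array([.495,.303,.34])-.055*xx
env.move_pose(p,R); cal=env.calibration("wrist"); im=env.snapshot("wrist"); np.save("w3.npy",cal,allow_pickle=True)
for t in ["screwdriver","stand"]:
    r=env.masks_of("wrist",t); 
    for x in r[:2]:
        ct=max(cv2.findContours(x["pixels"].astype(np.uint8),0,2)[0],key=cv2.contourArea); print(t,round(x["conf"],2),np.round(x["position"]),cv2.minAreaRect(ct))
t=env.snapshot("top"); print(env.current_t())
for n in ("screwdriver",): print(env.tip_of("wrist",n)[:3],env.tip_of("wrist","blade_tip")[:2])
cv2.imwrite("pics/w3.png",im); cv2.imwrite("pics/t3.png",cv2.resize(t[135:315,350:520],None,fx=3.2,fy=3.2,interpolation=2)); cv2.imwrite("pics/t3full.png",t)
E
```

```text
screwdriver 0.98 [228. 276.] ((283.0000305175781, 235.00001525878906), (76.36752319335938, 24.041629791259766), 45.0)
screwdriver 0.64 [164. 315.] ((315.0500183105469, 163.14999389648438), (36.9986457824707, 35.41750717163086), 71.56504821777344)
stand 0.76 [105. 294.] ((300.0, 105.0), (210.0, 116.0), 90.0)
16.45
[{'position': [156.6, 313.7], 'conf': 0.81}, {'position': [289.6, 341.0], 'conf': 0.57}, {'position': [211.1, 261.8], 'conf': 0.57}] [{'position': [157.2, 201.5], 'conf': 0.82}, {'position': [271.5, 275.3], 'conf': 0.6}]
```

View pics/w3.png

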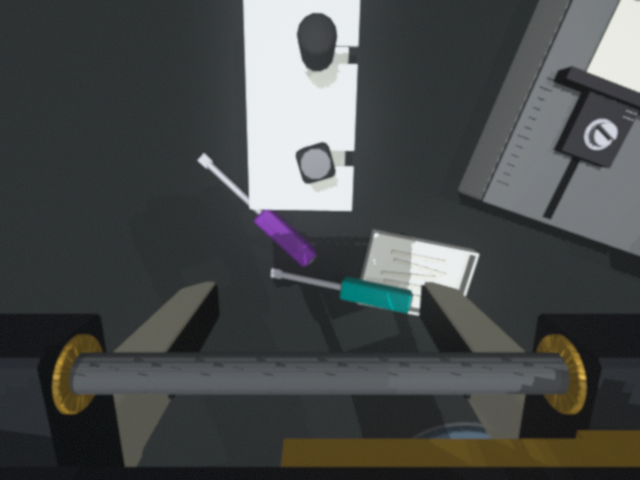

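View pics/t3.png

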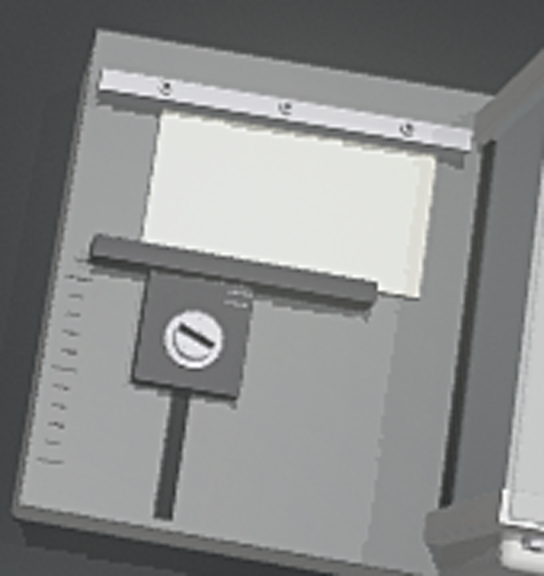

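The top crop shows the card snug between the fence and the rail. The wrist view shows the square grey-capped handle at (163,315), turned slightly relative to the stand. I'll fit its yaw from the silhouette and grasp.

```bash
cat > fit.py <<'E'
from h import *
from scipy.optimize import minimize
def fit_handle(im,cal,x0,z0,win,thr=105):
    g=im.max(2); r0,r1,c0,c1=win; m=np.zeros(g.shape,np.uint8); m[r0:r1,c0:c1]=(g[r0:r1,c0:c1]<thr)
    ct=max(cv2.findContours(m,0,2)[0],key=cv2.contourArea); m[:]=0; cv2.drawContours(m,[ct],-1,1,-1)
    S=8
    def cost(q):
        x,y,a=q; k=np.zeros(g.shape,np.uint8); P=[]
        for z in (z0,z0+.09):
            for i in range(4):
                t=a+np.pi/4+i*np.pi/2; P.append(proj("wrist",(x+.01838*np.cos(t),y+.01838*np.sin(t),z),cal)[::-1])
        h=cv2.convexHull(np.array(P,np.float32)); cv2.fillConvexPoly(k,np.round(h*256).astype(np.int32),1,shift=8)
        return (k!=m).sum()/max(1,m.sum())
    best=min((minimize(cost,[*x0,a],method="Nelder-Mead",options=dict(initial_simplex=[[x0[0],x0[1],a],[x0[0]+.006,x0[1],a],[x0[0],x0[1]+.006,a],[x0[0],x0[1],a+.15]])) for a in np.arange(-.6,.95,.2)),key=lambda r:r.fun)
    return best.x,best.fun,m.sum()
E
python3 - <<'E'
from fit import *
np.set_printoptions(precision=4,suppress=True)
cal=np.load("w3.npy",allow_pickle=True).item(); im=cv2.imread("pics/w3.png")
print(fit_handle(im,cal,[.495,.3],.13,(128,195,290,342)))
BL,BR,TL,TR=[atz("wrist",q,.13,cal) for q in ((210.5,249),(211.5,352.5),(2,244),(2,360))]
print(BL,BR,np.hypot(*(BL-BR)[:2]),"yaw",np.arctan2(-(BL-BR)[0],(BL-BR)[1]),[np.arctan2((a-b)[1],(a-b)[0]) for a,b in((TL,BL),(TR,BR))])
u=(BL-BR)/np.linalg.norm(BL-BR); print("notch driver pos est",(BL+BR)/2+.05*np.array([u[1],-u[0],0])-.015*u)
print([atz("wrist",(r,352),.13,cal) for r in (150,166)])
E
```

```text
(array([0.4943, 0.304 , 0.6093]), np.float64(2.682926829268293), np.uint64(369))
[0.4341 0.3617 0.13  ] [0.4482 0.2608 0.13  ] 0.10196271112923586 yaw 0.1391622191059596 [np.float64(0.12576224866072103), np.float64(0.13633181883832057)]
notch driver pos est [0.4927 0.3033 0.13  ]
[array([0.5063, 0.2713, 0.13  ]), array([0.4916, 0.2688, 0.13  ])]
```

```bash
python3 - <<'E'
from fit import *
np.set_printoptions(precision=4,suppress=True)
cal=np.load("w3.npy",allow_pickle=True).item(); im=cv2.imread("pics/w3.png")
print(im.max(2)[136:192:4,290:344:4])
for t in (120,140,160,175): print(t,fit_handle(im,cal,[.494,.303],.13,(128,195,290,336),t))
E
```

```text
[[241 241 241 241 241 241 241 241 241 241 240 241 240 241]
 [241 241 241 241 241 241 241 239 234 240 241 241 241 241]
 [242 241 241 241 237 220 151  84  68 120 240 241 241 240]
 [241 241 232 140  73  87 101 105  77  69 211 239 239 240]
 [241 234  77  73 139 170 172 172 163 100 119 201 202 201]
 [241 225  69 113 171 170 170 171 171 162  79 200 199 199]
 [241 237  77 160 170 169 169 169 170 169 112 189 200 203]
 [241 241 123 160 169 169 167 169 167 167 114 152 201 203]
 [240 241 196 155 168 168 168 167 167 164  99 119 240 239]
 [241 241 233  91 167 166 167 164 166 151  66 102 239 241]
 [241 240 240 100 102 156 164 163 141  70  81 184 240 240]
 [241 241 241 184  63  64  74 108 162 200 210 212 229 240]
 [241 241 241 240 215 198 203 209 210 211 210 211 237 240]
 [240 241 241 241 242 240 213 208 211 217 229 239 240 240]]
120 (array([0.4944, 0.3042, 0.5869]), np.float64(0.19324090121317158), np.uint64(1154))
140 (array([0.4943, 0.304 , 0.5795]), np.float64(0.1574539363484087), np.uint64(1194))
160 (array([ 0.4944,  0.3038, -1.0686]), np.float64(0.1200644641418211), np.uint64(1241))
175 (array([0.4944, 0.3036, 0.4178]), np.float64(0.08927173061863743), np.uint64(1277))
```

```bash
python3 - <<'E'
from h import *
np.set_printoptions(precision=4,suppress=True)
for n,a,b in(("purptop",(289,146),(377,316)),("purptip",(301,177),(442,310)),("turqtop",(345,217),(315,423)),("turqtip",(345,235),(393,392))): print(n,tri(ray("top",a),ray("side",b)))
a=.41-np.pi/2; R=down(a)
env.move_pose([.4944,.3037,.33],R)
env.move_l([.4944,.3037,.165],rate=.2); print(env.current_contact_force())
env.grasp(); print(env.current_grip_width(),env.current_gripper_force(),env.current_contact_force(),env.current_t())
p=env.current_eef_pos(); p[2]+=.125; env.move_l(p,rate=.2); cal=env.calibration("wrist")
np.save("w4.npy",cal,allow_pickle=True); im=env.snapshot("wrist"); cv2.imwrite("pics/w4.png",im)
print(env.tip_of("wrist","blade_tip")[:2]); s=env.snapshot("side"); cv2.imwrite("pics/s4.png",s); print(env.tip_of("side","blade_tip")[:2]); print(env.current_grip_width(),env.current_eef_pos(),env.current_t())
tp=env.current_eef_pos()-[0,0,.135]; print(proj("wrist",tp,cal),proj("side",tp))
E
```

```text
purptop (array([0.4662, 0.4343, 0.1999]), np.float64(0.002292546781301218))
purptip (array([ 0.4686,  0.4389, -0.006 ]), np.float64(0.006673642750591295))
turqtop (array([0.3825, 0.3248, 0.2121]), np.float64(0.007112566542007157))
turqtip (array([ 0.3866,  0.3299, -0.0041]), np.float64(0.001014289483547989))
[ 0.3789  0.3149 -0.7095]
0.02594524691189253 29.999669194221497 [ 0.6642 -0.0153 -0.22  ] 18.9583
[{'position': [230.4, 322.6], 'conf': 0.79}, {'position': [171.1, 196.4], 'conf': 0.77}]
[{'position': [294.2, 334.0], 'conf': 0.93}, {'position': [412.4, 430.2], 'conf': 0.9}]
0.026102177662631305 [0.494  0.3036 0.2887] 19.9333
[230.4661 318.1132] [296.4185 333.5411]
```

View pics/w4.png

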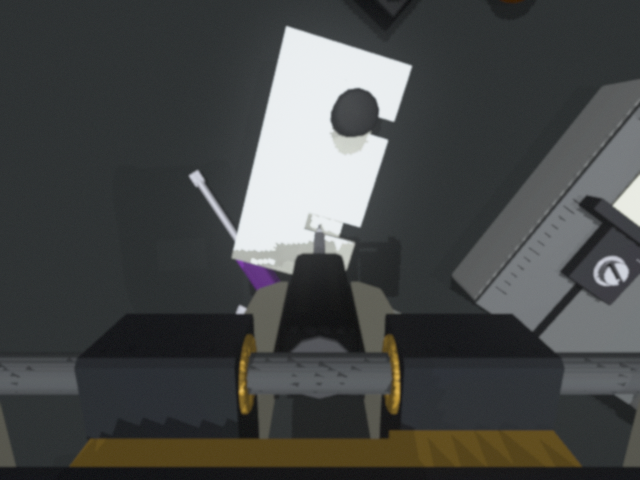

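The screwdriver is held (26 mm width) with its tip at about (230,320), but the blade is white on white here. I'll hover beside the screw and compare the blade and slot in one picture.

```bash
python3 - <<'E'
from h import *
np.set_printoptions(precision=4,suppress=True)
p=env.current_eef_pos(); env.move_l([p[0],p[1],.33],rate=.3)
R=down(-.555); S=np.array([.558,.0265,.111]); q=S-.028*R[:,0]+[0,0,.135+.018]
env.move_pose(q+[0,0,.05],R); env.move_l(q,rate=.15); env.dwell(.1)
cal=env.calibration("wrist"); np.save("w5.npy",cal,allow_pickle=True); im=env.snapshot("wrist"); cv2.imwrite("pics/w5.png",im)
print(env.tip_of("wrist","blade_tip")[:2],env.tip_of("wrist","screw_head")[:2]); print(env.current_eef_pos(),env.current_t(),env.current_joint_positions())
print(proj("wrist",env.current_eef_pos()-[0,0,.135],cal),proj("wrist",S,cal))
cv2.imwrite("pics/w5c.png",cv2.resize(im[140:290,240:400],None,fx=4,fy=4,interpolation=2))
E
```

```text
[{'position': [230.4, 318.9], 'conf': 0.96}] [{'position': [193.8, 318.7], 'conf': 0.8}, {'position': [170.9, 469.1], 'conf': 0.5}]
[0.5436 0.0028 0.2649] 22.1167 [-0.0806  0.2941  1.6124  0.      1.2336  0.4744]
[231.1085 318.3906] [193.2659 318.0545]
```

View pics/w5c.png

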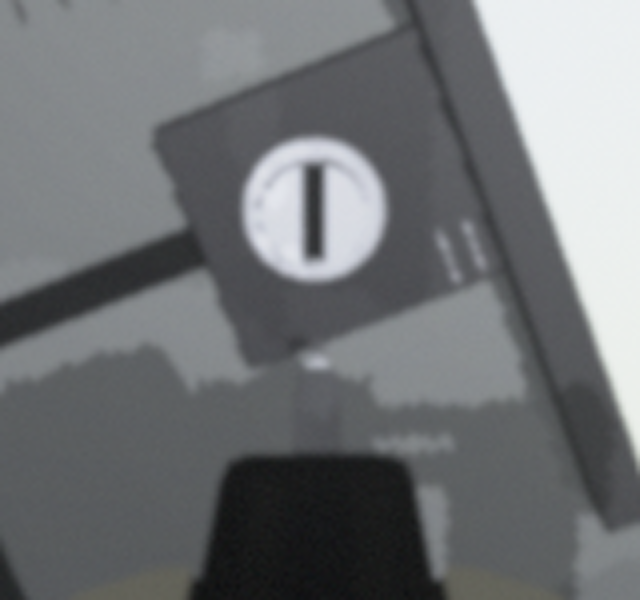

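The slot is vertical in the crop at (314,210), in line with the tool's x axis. The blade tip shows narrow at (315,360), so the blade appears edge-on. I'll confirm that numerically in the earlier side picture.

```bash
python3 - <<'E'
import cv2
im=cv2.imread("pics/s4.png").max(2); print(im[270:302:2,318:350])
E
```

```text
[[ 66  67  67  68  68  68  67  67  67  68  66  68  69  89 140 148 153 154
  152 141  79  68  68  68  67  67  68  67  68  66  66  66]
 [ 68  68  67  67  67  67  67  68  68  68  68  67  68  93 155 148 153 154
  151 140  75  68  67  69  68  67  68  68  68  67  68  68]
 [ 67  68  69  67  68  67  68  69  68  68  67  68  70 105 158 148 155 154
  150 136  66  66  68  68  68  67  68  67  68  67  67  68]
 [ 67  68  68  68  67  67  66  66  68  67  68  68  72 109 158 149 154 154
  149 138  67  67  68  68  67  67  68  66  68  67  68  67]
 [ 67  67  67  68  67  67  67  68  67  68  69  69  71 110 159 160 154 154
  149 118  68  67  68  67  67  67  67  67  67  69  68  66]
 [ 67  67  68  67  68  67  67  68  68  68  68  68  74 126 158 159 154 154
  150 114  68  68  68  67  68  67  67  68  66  68  68  68]
 [251 249 144 140  68  68  68  68  68  68  67  66  74 128 160 160 157 153
  146 112  68  68  66  67  68  68  67  68  67  67  66  66]
 [255 255 255 255 255 255 255 255 255 251 249 144 143 129 160 160 156 154
  145  98  67  67  68  67  67  67  68  67  67  67  67  67]
 [255 255 255 255 255 255 255 255 25
[... 328 characters left out ...]
8 142 255 249 248 249 248 248 248]
 [255 255 255 255 255 255 255 255 255 255 255 244 200 158 161 160 156 152
  147 153 130  68  67 115 252 255 248 249 249 248 248 248]
 [255 255 255 255 255 255 255 255 255 255 255 201 154 151 154 157 155 152
  153 154 129  67  77 186 255 255 249 249 249 248 249 248]
 [255 255 255 255 255 255 255 255 255 255 255 203 153 153 150 149 152 156
  156 152 108  68 116 252 255 255 255 255 255 255 255 249]
 [255 255 255 255 255 255 255 255 255 255 255 191  76  76  76  75  76  77
   78  73  69  76 185 255 255 243 243 240 244 240 240 239]
 [255 255 255 255 255 255 255 255 255 255 253  91  68  67  69  68  68  67
   68  67  67 116 253 255 255 238 238 238 239 239 240 240]]
```

The blade looks wide (9 px against a 6 px shaft) when viewed along tool y, so it lies along tool x and lines up with the slot. Insert.

```bash
python3 - <<'E'
from h import *
np.set_printoptions(precision=3,suppress=True)
R=down(-.555); S=np.array([.558,.0265])
p=env.current_eef_pos(); q=np.r_[S,p[2]]
env.move_l(q,R,rate=.1); env.dwell(.1); f0=env.current_contact_force(); t0=env.current_ft_torque(); print(f0,t0,env.current_eef_pos())
z=.1337+.1145; h=[]
env.move_l([*S,z],R,rate=.06)
while z>.1337+.1055:
    z-=.001; env.move_l([*S,z],R,rate=.03); f=env.current_contact_force()-f0; h.append((round(env.current_eef_pos()[2]-.1337,4),np.round(f,1).tolist()))
    if f[2]>8: break
print(*h,sep="\n"); print(env.current_ft_torque()-t0,env.current_t())
np.save("t0.npy",t0)
E
```

```text
[ 0.717 -1.031 -1.502] [-0.024 -0.006  0.004] [0.558 0.027 0.265]
(np.float64(0.1136), [-1.3, 1.1, 0.6])
(np.float64(0.1125), [-0.5, 0.6, -0.2])
(np.float64(0.1114), [-0.9, 0.7, -0.6])
(np.float64(0.1104), [0.3, 1.0, -0.0])
(np.float64(0.1094), [0.2, 1.2, -0.5])
(np.float64(0.1084), [-0.2, 1.1, 0.5])
(np.float64(0.1074), [-0.3, 1.3, -0.3])
(np.float64(0.1064), [-1.2, 0.8, -0.6])
(np.float64(0.106), [-2.2, 1.2, 4.9])
[ 0.051  0.37  -0.01 ] 25.325
```

```bash
python3 - <<'E'
from h import *
np.set_printoptions(precision=3,suppress=True)
t0=np.load("t0.npy"); p=env.current_eef_pos(); env.move_l([.558,.0265,p[2]+.0006],down(-.555),rate=.03)
q=np.array(env.current_joint_positions()); q6=q[5]; d=0; h=[]
while d<1.6:
    d+=.15 if d<1.05 else .05
    q[5]=q6+d; env.movej(q); t=env.current_ft_torque()-t0; h.append((round(d,2),round(t[2],3),np.round(env.current_contact_force(),1).tolist()))
    if abs(t[2])>.28: break
print(*h,sep="\n"); env.dwell(.3); print(env.current_ft_torque()-t0,env.current_eef_pos(),env.current_t())
cv2.imwrite("pics/w6.png",env.snapshot("wrist")); r=env.masks_of("wrist","clamp_screw")[:1]; print([(x["conf"],x["position"]) for x in r])
E
```

```text
(0.15, np.float64(0.01), [-0.5, 0.5, -1.3])
(0.3, np.float64(0.016), [-0.4, 0.4, -1.5])
(0.45, np.float64(0.041), [-0.3, 0.6, -1.5])
(0.6, np.float64(0.006), [-0.4, 1.1, -2.0])
(0.75, np.float64(0.025), [-0.5, 2.0, -2.0])
(0.9, np.float64(0.021), [-1.4, 2.0, -2.1])
(1.05, np.float64(0.084), [-0.3, 3.3, -2.4])
(1.1, np.float64(0.062), [-0.8, 3.8, -3.4])
(1.15, np.float64(0.082), [-1.8, 5.4, -2.8])
(1.2, np.float64(0.031), [-2.0, 4.1, -3.3])
(1.25, np.float64(0.048), [-1.1, 6.3, -3.2])
(1.3, np.float64(0.014), [-1.5, 4.5, -3.2])
(1.35, np.float64(0.06), [-1.2, 5.4, -3.3])
(1.4, np.float64(0.049), [-0.7, 5.0, -4.1])
(1.45, np.float64(0.074), [-1.3, 4.8, -3.3])
(1.5, np.float64(0.106), [-0.7, 5.6, -3.0])
(1.55, np.float64(0.089), [0.1, 6.4, -2.3])
(1.6, np.float64(0.118), [-0.4, 5.3, -3.8])
[1.914 0.173 0.052] [0.558 0.027 0.24 ] 30.4917
[(0.65, [229.5, 320.0])]
```

```bash
python3 - <<'E'
from h import *
im=cv2.imread("pics/w6.png"); t=env.snapshot("side"); cv2.imwrite("pics/s6.png",t)
a=cv2.resize(im[150:290,250:390],(420,420),interpolation=2); b=cv2.resize(t[120:220,320:420],(380,420)[:1]+(420,),interpolation=2)
cv2.imwrite("pics/c6.png",np.hstack([a,b]))
E
```

```text
(no output)
```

View pics/c6.png

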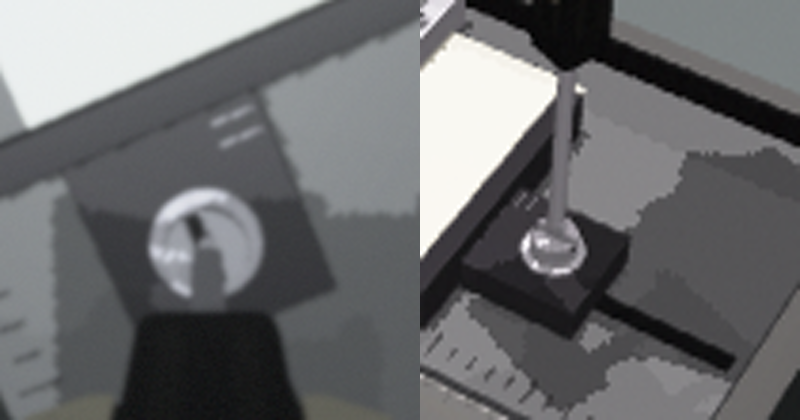

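The slot's visible end at crop (192,213) is parallel to the foot's sides, within a few degrees, so the screw is about tight. I'll turn a little more to confirm the stop.

```bash
python3 - <<'E'
from h import *
np.set_printoptions(precision=3,suppress=True)
t0=np.load("t0.npy"); q=np.array(env.current_joint_positions()); a=q[5]
for i in range(1,6):
    q[5]=a+.06*i; env.movej(q); env.dwell(.1); t=np.mean([env.current_ft_torque() for _ in range(1)],0)-t0; print(i,t,env.current_contact_force())
    im=env.snapshot("wrist")
    if abs(t[2])>.3: break
cv2.imwrite("pics/w7.png",im); cal=env.calibration("wrist")
def slot(im,cal):
    S=np.array([.558,.0265]); pts=[]
    for r in range(200,245):
        for c in range(295,345):
            w=atz("wrist",(r,c),.111,cal)[:2]; d=np.linalg.norm(w-S)
            if .0055<d<.0095 and im[r,c].max()<95: pts.append(w-S)
    pts=np.array(pts); return len(pts),pts.mean(0),np.arctan2(*pts.mean(0)[::-1])+.175
print(slot(im,cal),env.current_t(),env.current_joint_positions()[5],env.current_grip_width())
E
```

```text
1 [1.626 0.231 0.159] [ 0.27   4.383 -2.505]
2 [ 1.734 -0.055  0.212] [-0.573  5.055 -2.922]
3 [ 1.683 -0.053  0.232] [ 0.638  4.948 -3.52 ]
4 [ 1.752 -0.136  0.39 ] [ 1.048  4.248 -3.73 ]
(68, array([-0.002,  0.002]), np.float64(2.501951094699752)) 32.2417 2.353243173944796 0.02602242327612107
```

The torque climbs to 0.39 N m against the stop, so the screw is tight. Next I unwind within the slot's play, lift out, and check the driver's lie in the grip.

```bash
python3 - <<'E'
from h import *
np.set_printoptions(precision=3,suppress=True)
t0=np.load("t0.npy"); q=np.array(env.current_joint_positions())
q[5]-=.42; env.movej(q); print(env.current_ft_torque()-t0,env.current_contact_force())
p=env.current_eef_pos(); env.move_l([p[0],p[1],p[2]+.03],rate=.06); print(env.current_contact_force())
env.move_l([p[0],p[1],.34],rate=.25)
R=down(.41-np.pi/2); us=np.array([-.137,.9906,0]); H=np.array([.494,.3036,0])
env.move_pose(H-.075*us+[0,0,.31],R); env.dwell(.1); cal=env.calibration("wrist")
e=env.current_eef_pos(); cv2.imwrite("pics/w8.png",env.snapshot("wrist")); print(env.tip_of("wrist","blade_tip")[:2],proj("wrist",e-[0,0,.1337],cal))
s=env.snapshot("side"); cv2.imwrite("pics/s8.png",s); print(env.tip_of("side","blade_tip")[:2],proj("side",e-[0,0,.1337]))
print(env.tip_of("side","screwdriver")[:2],proj("side",e-[0,0,.0337]))
t=env.snapshot("top"); cv2.imwrite("pics/t8.png",t); print(env.tip_of("top","guide_face")[:1],env.tip_of("top","screw_head")[:1],env.current_t())
E
```

```text
[ 1.076  0.295 -0.026] [-0.693  2.525 -2.074]
[ 0.584  0.701 -1.599]
[{'position': [156.0, 135.4], 'conf': 0.92}, {'position': [284.8, 186.1], 'conf': 0.82}] [231.341 318.122]
[{'position': [238.4, 349.2], 'conf': 0.56}, {'position': [415.3, 429.8], 'conf': 0.56}] [241.915 346.383]
[{'position': [405.0, 370.0], 'conf': 0.91}, {'position': [344.8, 444.0], 'conf': 0.8}] [189.293 350.31 ]
[{'position': [216.8, 413.5], 'conf': 0.83}] [{'position': [242.4, 412.8], 'conf': 0.59}] 35.1667
```

```bash
python3 - <<'E'
import cv2,numpy as np
np.set_printoptions(linewidth=200)
s=cv2.imread("pics/s8.png").max(2); print(s[192:248:4,334:364])
w=cv2.imread("pics/w8.png").max(2); print(w[222:262:3,300:340])
E
```

```text
[[171 169 159 157 150  74  18  18  19  18  18  18  17  17  18  18  17  18  18  18  19  19  18  18  17  16  20  46  42  33]
 [172 172 171 170 171 170 161  80  44  16  16  16  17  15  16  17  15  16  16  19  20  21  21  20  26  26  32  34  39  82]
 [170 170 171 171 172 171 171 171 170 171 170 167 127 139 146 149 146 144 147 160 159 157 151 112  87  46  83  98 107 170]
 [171 171 171 170 172 172 172 171 170 171 170 150 131 140 147 150 145 142 159 171 171 171 172 171 171 172 171 171 171 170]
 [170 171 171 166 108 136 171 172 171 171 170 154 134 142 147 148 144 143 171 172 171 170 172 172 170 172 170 171 172 171]
 [172 174 174 173 172 172 172 169 141 170 170 132 138 144 148 149 143 143 171 172 171 172 172 170 171 172 171 171 171 172]
 [162 171 154 106  81  83  84 111 154 171 171 146 152 146 149 148 143 156 139 108 170 172 172 172 170 146 172 173 173 173]
 [162 162 161 150 162 162 165 166 178 160 132 151 152 146 148 146 139 153 172 173 174 173 172 170 170 172 173 173 170 140]
 [160 160 160 162 161 164 162 163 162 162 153 152 153 153 149 146 139 159 168 151 103  80  83  81  89 135 172 173 17
[... 2205 characters left out ...]
40  41  40  39  38  38  37  40  38  39  36  38]
 [ 45  42  42  41  41  41  40  41  42  41  42  42  51  66  78  83  84  81  82  80  82  81  81  78  74  59  45  37  35  37  36  37  37  34  38  37  38  38  38  37]
 [ 30  29  31  29  28  30  28  28  26  27  26  29  27  26  28  26  27  23  29  26  29  25  28  27  23  23  20  20  23  21  23  22  23  17  20  21  22  22  24  25]
 [ 29  29  27  30  27  30  26  26  28  26  24  24  26  24  24  23  22  25  24  23  21  23  21  24  23  22  22  18  18  22  21  20  22  21  22  19  21  20  21  19]
 [ 26  25  29  27  26  28  29  27  27  25  26  26  26  25  25  25  23  23  24  25  26  24  20  22  24  19  23  20  22  24  19  22  24  24  20  21  21  19  21  20]]
```

The pixels put the tip at (241,346) in the side view and (231,319) in the wrist view, both as predicted, so the driver sits straight in the grip. I'll hang it now.

```bash
python3 - <<'E'
from h import *
np.set_printoptions(precision=3,suppress=True)
R=down(.41-np.pi/2); us=np.array([-.137,.9906,0]); H=np.array([.494,.3036,0]); z=.1637+.006
env.move_l(H-.075*us+[0,0,z],R,rate=.2); env.dwell(.1); f0=env.current_contact_force(); print(f0)
for d in (.05,.035,.02,.01,0):
    env.move_l(H-d*us+[0,0,z],R,rate=.08); f=env.current_contact_force()-f0; print(d,f)
    if np.linalg.norm(f[:2])>10: break
else:
    for k in range(8):
        z-=.001; env.move_l(H+[0,0,z],R,rate=.03); f=env.current_contact_force()-f0
        if f[2]>3: break
    print(z,f,env.current_eef_pos())
    env.release(); env.dwell(.1); p=env.current_eef_pos(); env.move_l([p[0],p[1],.34],rate=.2)
    env.move_l(np.array([p[0],p[1],.34])-.055*R[:,0],rate=.2); env.dwell(.2)
    cal=env.calibration("wrist"); im=env.snapshot("wrist"); cv2.imwrite("pics/w9.png",im); s=env.snapshot("side"); cv2.imwrite("pics/s9.png",s); t=env.snapshot("top"); cv2.imwrite("pics/t9.png",t)
    print(env.current_contact_force(),env.current_t())
    s0,t0=cv2.imread("pics/side0.png"),cv2.imread("pics/top0.png")
    print("diff driver side",np.abs(s[250:330,300:365].astype(int)-s0[250:330,300:365]).mean(), "top",np.abs(t[250:295,215:260].astype(int)-t0[250:295,215:260]).mean())
E
```

```text
[ 0.137  0.281 -2.238]
0.05 [ 0.444 -1.199  0.542]
0.035 [-0.706 -0.739  0.956]
0.02 [-0.236 -0.423  1.142]
0.01 [ 0.295 -0.005  1.119]
0 [-0.564 -0.5    0.266]
0.1647 [-0.265 -0.674  3.544] [0.494 0.304 0.165]
[-0.46   0.305  0.321] 42.125
diff driver side 10.695064102564103 top 83.67111111111112
```

```bash
python3 - <<'E'
from h import *
s,s0,t,t3=[cv2.imread(f"pics/{n}.png") for n in("s9","side0","t9","t3full")]
def cap(im): # grey cap of the handle
    m=((im[255:280,318:350].max(2)>90)&(im[255:280,318:350].max(2)<200)).astype(np.uint8); return m.sum(),[round(v.mean(),1) for v in np.nonzero(m)]
def dark(im,r): m=im[r:r+3,300:370].max(2)<70; return np.nonzero(m.any(0))[0][[0,-1]]
print(cap(s),cap(s0)); print([(dark(s,r),dark(s0,r)) for r in (275,290,305,312)])
d=np.abs(t.astype(int)-t3).max(2)>40; ys,xs=np.nonzero(d[140:310,350:500]); print("changed px",len(ys),(ys.min()+140,ys.max()+140,xs.min()+350,xs.max()+350) if len(ys) else 0)
c=d.copy(); print("card/rail region", c[165:245,370:490].sum())
w=cv2.imread("pics/w9.png"); print([(x["conf"],x["position"]) for x in env.masks_of("wrist","screwdriver")[:3]], env.current_t())
print(cv2.absdiff(t,cv2.imread("pics/top0.png")).max(2)[190:325,190:275].mean())
E
```

```text
(np.uint64(207), [np.float64(10.8), np.float64(16.1)]) (np.uint64(199), [np.float64(11.5), np.float64(15.8)])
[(array([ 0, 69]), array([ 0, 69])), (array([23, 69]), array([23, 69])), (array([24, 42]), array([23, 42])), (array([24, 41]), array([24, 41]))]
changed px 60 (np.int64(235), np.int64(246), np.int64(405), np.int64(416))
card/rail region 54
[(0.95, [301.2, 330.0]), (0.93, [164.5, 316.2])] 42.175
79.13150326797386
```

```bash
python3 -c "
from plant import env
print(env.sign_off())"
```

```text
the job is handed in; nothing more can be done
None
```

The job is handed in at about 42 s, with no verdict returned: the card is snug against the fence, the clamp screw was turned to its stop (0.39 N m), and the screwdriver hangs back in its notch; I did not check the bystanders separately.

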